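Rack two vials, then draw the pipette and poise it over the large one

ROBOT

A 6-joint arm with a two-finger parallel gripper is mounted at the origin on a cart in front of the work surface, level with it; the furniture and walls round the work are solid. World frame = base frame: x ahead of the robot, y to its left, z up, the work surface at z = 0. Lengths are in m, angles in rad, forces in N, time in s.
With the tool pointing down it reaches from about 0.3 to 0.775 m from the base axis. Payload 14.6 kg.
Tool frame: the origin (TCP) lies at the very end of the fingers, on their centre line; the grasp point (between the pads) lies 19 mm behind it; z points along the fingers, y is the line along which they close (so a half turn about z gives the same grasp; the last joint's range is limited). The gripper opens to 94 mm and grips with 3 to 60 N. Pads are 16 mm wide; open, the fingers measure 119 mm over their backs; the gripper's body (75 mm by 177 mm) begins 78 mm behind the grasp point.
Start: joints at [1.196, 0.3, 1.521, -0, 1.321, -0.067], TCP at [0.167, 0.524, 0.205] pointing down, gripper open.
Joint ranges: [-3.03, 3.03], [-0.79, 2.21], [0.23, 2.52], [-1.04, 4.18], [0, 3.07], [-2.55, 2.55]. Speed limits (rad/s): [2.22, 2.22, 2.57, 3.14, 3.14, 3.14].

INTERFACE

Orientations are given as [roll, pitch, yaw] about the fixed x, y, z axes, in that order (R = Rz(yaw) Ry(pitch) Rx(roll)).
In Python, from station import ctrl, camera, camera_info, finder gives the robot as it stands.
- The arm moves only by the tool carry_out, never from a script. Its argument "motion" is a list of rows, each a list of 2 entries, a list of its own where there are three numbers: the shift along the tool's x, y, z as a fraction of full scale, then the turn about the tool's z as a fraction of full scale. A call has 1 to 12 rows; each row is the pose to reach, as a shift and turn from the pose commanded when the call began, along the tool's axes at that moment, turning the shorter way round; what a row does not reach only later rows make up. Full scale, the value 1, is 200 mm for a shift and 360 degrees for a turn. A row lasts 1/10 s, in which the tool goes at most 50 mm and 8.59 degrees, less where a joint would pass 70% of its speed; a pose out of reach is approached as far as the arm can. A call with a number of a shift or a turn outside -1 to 1 is refused whole. A call with a gripper value outside its range is refused whole. "hand" is the closure, from -1 (fully open) to 1 (shut), set as the call begins (left out, the last holds). The fingers move at their own pace and stop on an object; "force" is the grip in N (left out, the last holds). Time passes only in rows, so rows that repeat a pose let the fingers close. It gives the time, the measured TCP pose, the force, the opening and the grip force at its end, in the units of the state.
- ctrl.get_obs(): the state, without advancing time (a new reading comes with each control period).
- camera(name): name is "scene" or "top" or "wrist"; returns (picture, depth): 480x640x3 uint8, blue, green, red; 480x640 float32, m along the optical axis (not along the pixel's ray), 0 where there is no reading.
- camera_info(name): a dict with "camera_matrix" (3x3 intrinsics, pixels), "origin" and "attitude" of the camera in the world. Camera axes: x right, y down, z forward; pixel columns grow to the right and rows downward; lengths in m; the calibration is good to about 2 mm. A picture is of the moment at which its call begins: read the wrist's pose just before it. camera_info takes no time and is no camera call; for the wrist camera it gives the pose at the moment of the call.
- ctrl.hand_in(): hands the job in; it is judged then, once.
Trained networks look in the newest picture that a camera, given by its name, has taken for a name from the list of things; names that differ only in an ending like _2 or _b are one class to them, and where a whole thing is asked for, a point or a joint stands for the part that bears it (a point fixed in the world has none). Each returns a list of dicts, best first, with "conf" (0 to 1); they miss things now and then, are a little off and sometimes report something else, mostly with a low value. They report only what shows in the picture. A call takes as long as a camera call.
- finder.boxes_of(camera, query): "location" ([column, row] in pixels, amid what is visible of it).
- finder.cut_out(camera, query): "mask" (480x640 bool, what is visible of it) and "location" ([column, row] in pixels, amid what is visible of it).
- finder.pinpoint(camera, query): "location" ([column, row] in pixels: a listed point, or the origin of a listed thing).
The state is a dict: "time_s": time; "qpos": joint angles; "joint_vel": joint speeds; "tau": joint torques, N m; "ee_pos": TCP position; "eef_rot": TCP orientation; "force": force on the tool from outside, world axes, zero at the start; "moment": the same for the moment, N m; "grip_width": finger opening in m; "grip_force": force on a finger pad.
Only numpy, scipy, OpenCV 4.12 (cv2) and the standard library are available. Lean on these libraries where they do the work, as an engineer would, in place of code of your own. Each camera call takes 0.05 s, during which the arm holds its last target. There are 200 camera calls.

TASK

Get ready to dispense: set the two open glass vials, one at a time, upright and fully home in the pockets of the vial tray that match their widths, and let go of them. Then draw the pipette straight up out of its stand, lean it about 40 degrees from upright, and finish still holding it raised and steady, its tip about 2 cm above the middle of the large vial's open mouth and touching nothing. Keep the vials upright, and leave the loose dish, timer and marker where they are.

Things in the scene. Friction and masses are not known exactly. Their poses are not given: they have to be found in the camera images.
- small_vial: Narrow open vial of amber glass, 26 mm outside diameter, 60 mm tall, wall 2.5 mm, about 50 g. It stands upright on the bench, to the robot's right. Origin: centre of its underside; z up.
- large_vial: Wide open vial of amber glass, 40 mm outside diameter, 60 mm tall, wall 2.5 mm (mouth 35 mm wide), about 50 g. It stands upright on the bench, to the robot's right. Origin: centre of its underside; z up.
- large_vial_mouth (a point): Centre of the large vial's mouth, on its axis, 60 mm above its underside; axes as the vial's.
- vial_block: Vial tray: fixed aluminium block in the middle of the work area, 80 (x) by 170 (y) mm and 30 mm high, with two round blind pockets 22 mm deep, 84 mm apart along its y axis. Origin: centre of its underside on the bench; z up. A seated vial stands 38 mm out of the block's top.
- small_pocket (a point): Centre of the floor of the narrow pocket (30 mm in diameter, 22 mm deep), 8 mm above the bench, at the tray's y = -42 mm; axes as the tray's.
- large_pocket (a point): Centre of the floor of the wide pocket (45 mm in diameter, 22 mm deep), 8 mm above the bench, at the tray's y = +42 mm; axes as the tray's.
- pipette_stand: Fixed pipette stand on the robot's left: white foot (120 x 100 x 10 mm) and a white rear column on its +x side carry a grey square socket, 27.5 mm inside, 4 mm walls, 28 mm deep. The socket's floor is a ledge with a 19 mm hole for the pipette's tip. Nothing stands above the rim but the pipette. Origin: on the bench under the socket's axis; z up, x towards the column.
- socket (a point): Centre of the socket's rim, on its axis, 134 mm above the bench; axes as the stand's.
- pipette: Hand pipette, 230 mm long, 86 g, upright in the socket, tip down. Own x runs to the tip (down at the start), own z along the stand's +x. Handle: rigid, 24 mm wide along own y and z, from x = -81 (top) to +19 mm (on the ledge), upper 72 mm free above the rim. Plunger knob above ends at x = -115 mm. Finger hook: 10 mm on the +z side. Axis at y = 1, z = 12.5 mm; mass centre x = -31 mm.
- pipette_grip (a point): A point to grip the handle, on its axis, 13 mm below the handle's top, 183 mm from the tip, 193 mm above the bench at the start; the plunger knob ends 47 mm above it. Fingers closing along own y clear the hook and the column. Axes as the pipette's.
- pipette_tip (a point): The pipette's tip, end of a thin nose 96 mm long below the handle, on its axis at own x = 115 mm, 183 mm from the grip point. Axes as the pipette's. It leaves the socket after 120 mm of straight lift.
- culture_dish: Bystander: a loose lidded round culture dish, 57 mm across, 14 mm high, beyond the tray. Origin: centre of its underside.
- timer: Bystander: a loose square lab timer, 62 by 62 by 19 mm, at the far left. Origin: centre of its underside.
- marker: Bystander: a loose marker pen, 135 mm long (own y), 17 mm thick, lying near the front edge. Origin: centre of its underside.

How it is judged:
On the way, in this order (a step that is already met when the one before it is completed fails the run):
1. both vials stand fully home in their matching pockets, let go (horizontal distance between small_vial and small_pocket below 0.006 m and z of small_vial in the frame of small_pocket below 0.004 m and angle between each of small_vial, large_vial's own z axis and vertical below 0.12 rad and contact force between the fingers and small_vial below 0.1 N and horizontal distance between large_vial and large_pocket below 0.006 m and z of large_vial in the frame of large_pocket below 0.004 m and contact force between the fingers and large_vial below 0.1 N), for 0.2 s.
2. the pipette is held by the fingers with its tip drawn up clear of the socket's rim (z of pipette_tip in the frame of socket above 0 m and contact force between the fingers and pipette above 0.5 N), for 0.1 s.
At the end, for the whole second after the job is handed in: Both vials released in their matching pockets (4 mm of the floor, 6 mm of the centre, upright within 0.12 rad); fingers hold the pipette tip down, leaning 27 to 53 degrees, tip within 17 mm sideways of the large mouth's centre and 2 to 50 mm above it, all at rest, pipette free of the rest (all of step 1 and contact force between the fingers and pipette above 0.5 N and angle between pipette's own x axis and vertical between 2.215 and 2.67 rad and horizontal distance between pipette_tip and large_vial_mouth below 0.017 m and z of pipette_tip in the frame of large_vial_mouth between 0.002 and 0.05 m and linear speed of each of pipette, small_vial, large_vial below 0.03 m/s and contact force between pipette and pipette_stand below 0.1 N and contact force between pipette and vial_block below 0.1 N and contact force between pipette and small_vial below 0.1 N and contact force between pipette and large_vial below 0.1 N); the arm keeps its last pose, push and grip.
It fails at once if the culture dish is moved by more than 3 cm (distance of culture_dish from where it was at the start of the episode above 0.03 m).
It fails at once if the timer is moved by more than 3 cm (distance of timer from where it was at the start of the episode above 0.03 m).
It fails at once if the marker is moved by more than 3 cm (distance of marker from where it was at the start of the episode above 0.03 m).
It fails at once if the small vial is tipped over (angle between small_vial's own z axis and vertical above 0.8 rad).
It fails at once if the large vial is tipped over (angle between large_vial's own z axis and vertical above 0.8 rad).
It also fails if it takes over 69 s, if anything falls off the work surface, if the arm or the gripper's body presses on something with over 40 N, if the wrist force passes 120 N, or if a joint passes its speed limit or range.

## Working session

There is one attempt and no reset: what is moved stays moved. The work goes in short steps, Python scripts to look and compute and a tool call to move; the robot and the scene stay as the last step left them, time stands still between calls to the robot, and variables do not carry over. Pictures are saved under pics/ and viewed, at most 13 in all, crops included, and the job is handed in when it is done.

Besides the shell and the picture viewer there is one more tool, called after "Call:" by a JSON object that holds its "op" and its "data". carry_out: Moves the arm, as the interface text tells. Its arguments: {"type":"object","properties":{"motion":{"type":"array","items":{"type":"array"}},"hand":{"type":"number"},"force":{"type":"number"}},"required":["motion"]}

```bash
mkdir -p pics; cat > h.py <<'E'
import numpy as np, cv2
from station import ctrl, camera, camera_info, finder
def ray(n,p):
    i=camera_info(n); K=np.array(i['camera_matrix']); A=np.array(i['attitude'])
    if A.shape!=(3,3):
        from scipy.spatial.transform import Rotation as R
        A=R.from_euler('xyz',A).as_matrix()
    return np.array(i['origin']), A@np.linalg.inv(K)@np.array([p[0],p[1],1.])
def at_z(n,p,z):
    o,d=ray(n,p); return o+d*(z-o[2])/d[2]
def cloud(n,depth,mask):
    v,u=np.nonzero(mask&(depth>0)); i=camera_info(n)
    o,_=ray(n,(0,0)); D=np.array([ray(n,(a,b))[1] for a,b in zip(u,v)])
    return o+D*depth[v,u][:,None]
E
python3 - <<'E'
from h import *
o=ctrl.get_obs(); print(o)
for n in ('scene','top'):
    im,d=camera(n); cv2.imwrite(f'pics/{n}0.png',im); np.save(f'{n}0.npy',d)
    i=camera_info(n); print(n,i)
    for q in ('small_vial','large_vial','small_pocket','large_pocket','vial_block','socket','pipette_grip','pipette_tip','large_vial_mouth','culture_dish','timer','marker'):
        r=finder.pinpoint(n,q); print(q,[(np.round(x['location'],1).tolist(),round(x['conf'],2)) for x in r[:3]])
E
```

```text
{'time_s': 0.0, 'qpos': array([ 1.19639699e+00,  3.00446708e-01,  1.52155055e+00,  7.23234937e-06,
        1.32072096e+00, -6.66038339e-02]), 'joint_vel': array([ 0.00151356,  0.00079825, -0.00106471,  0.00193255,  0.00026376,
       -0.00054544]), 'tau': array([-2.02225834e-03, -5.31811953e+01, -3.52723718e+01,  7.06928736e-02,
        2.45281780e-02, -1.18860912e-04]), 'ee_pos': array([0.16653652, 0.52391281, 0.20491263]), 'eef_rot': array([-3.14047005e+00, -8.19016007e-05,  2.83379531e+00]), 'force': array([-0.83721536, -0.35576579,  0.04742718]), 'moment': array([-0.02330245,  0.03814747,  0.01491223]), 'grip_force': 0.0, 'grip_width': 0.0939078930166223}
scene {'camera_matrix': array([[511.39354336,   0.        , 329.97350168],
       [  0.        , 511.39354336, 254.62967504],
       [  0.        ,   0.        ,   1.        ]]), 'origin': array([ 0.37545869, -0.55155753,  1.13353773]), 'attitude': array([-2.53652477,  0.0115814 , -0.19529297])}
small_vial [([406.2, 409.3], 0.49)]
large_vial [([341.5, 415.1], 0.87), ([333.2, 234.2], 0.62)]
small_pocket [([320.5, 327.5], 0.66), (
[... 514 characters left out ...]

       [  0.        , 573.50711586, 240.01756485],
       [  0.        ,   0.        ,   1.        ]]), 'origin': array([0.26670633, 0.11384348, 1.6005065 ]), 'attitude': array([-2.98725682,  0.02229199, -1.57067152])}
small_vial [([455.9, 211.6], 0.43)]
large_vial [([447.0, 261.4], 0.65)]
small_pocket [([368.9, 259.1], 0.76)]
large_pocket [([339.0, 253.8], 0.8), ([370.2, 260.8], 0.29), ([269.3, 225.0], 0.23)]
vial_block [([356.7, 258.2], 0.58)]
socket [([269.3, 227.3], 0.73)]
pipette_grip [([266.4, 223.9], 0.72)]
pipette_tip []
large_vial_mouth [([455.6, 254.8], 0.63)]
culture_dish [([397.4, 200.4], 0.6)]
timer [([192.2, 272.0], 0.9), ([444.0, 262.2], 0.66)]
marker [([306.0, 295.7], 0.47)]
```

View pics/top0.png

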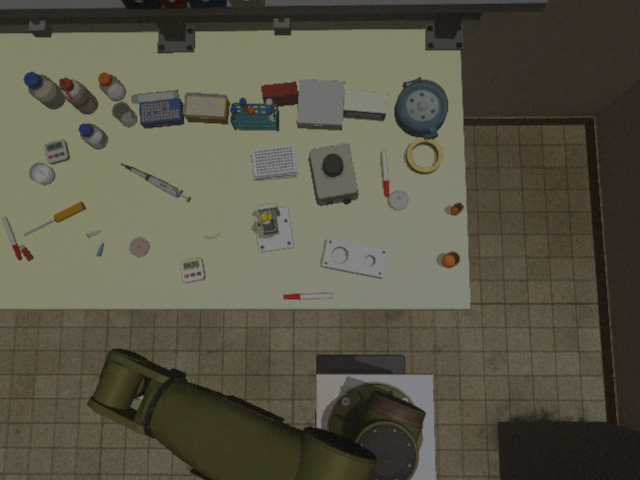

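View pics/scene0.png

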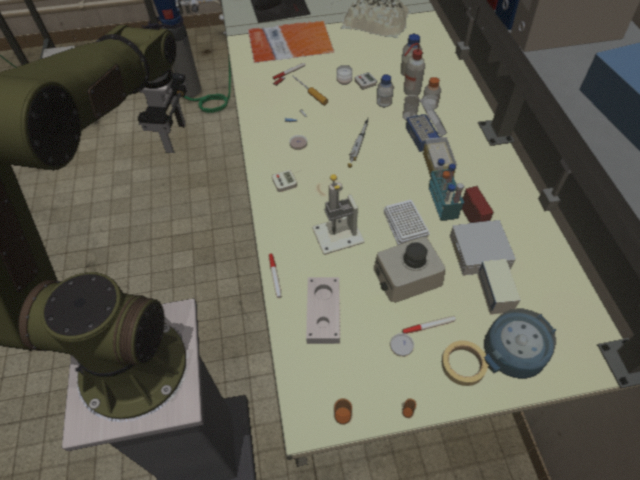

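The top view shows the tray at about (354,259), turned about 8°. The large vial is near (449,260), the small one at (456,209), and the pipette and stand at (268,222). The dish is at (398,200), the timer at (192,269) and the marker at (307,296). The scene view agrees.

```bash
python3 - <<'E'
from h import *
for n in ('top','scene'):
    im,d=camera(n)
    for q,z in (('small_vial',.06),('large_vial',.06),('vial_block',.03)):
        for r in finder.cut_out(n,q)[:1]:
            P=cloud(n,d,r['mask']); t=P[P[:,2]>z-.008]
            if q=='vial_block': t=t[t[:,2]<.04]
            if len(t)<4: print(n,q,'few',len(P)); continue
            b=np.float32(t[:,:2]); (c,s,a)=cv2.minAreaRect(b)
            print(n,q,round(r['conf'],2),len(t),'mid',(b.min(0)+b.max(0))/2,'size',np.ptp(b,0),'rect',c,s,a,'zmax',P[:,2].max())
    for q,z in (('small_pocket',.008),('large_pocket',.008),('socket',.134),('pipette_grip',.193),('large_vial_mouth',.06),('small_vial',0),('large_vial',0)):
        for r in finder.pinpoint(n,q)[:2]: print(n,q,round(r['conf'],2),at_z(n,r['location'],z)[:2].round(4))
    r=finder.cut_out(n,'pipette')
    if r:
        P=cloud(n,d,r[0]['mask']); print('pip',np.median(P[P[:,2]>.17],0) if (P[:,2]>.17).any() else 0,P.max(0))
E
```

```text
top small_vial 0.54 34 mid [ 0.5958681  -0.22896412] size [0.02571619 0.02419733] rect (0.5961111783981323, -0.2291717231273651) (0.02515103667974472, 0.023753423243761063) 4.959557056427002 zmax 0.06570689230600935
top large_vial 0.52 44 mid [ 0.45426643 -0.2062076 ] size [0.03793451 0.0379955 ] rect (0.4540235698223114, -0.20716722309589386) (0.03586021065711975, 0.03681635111570358) 44.69633102416992 zmax 0.061307869563062
top vial_block 0.91 1434 mid [0.46140742 0.05450435] size [0.10698786 0.17664793] rect (0.46104538440704346, 0.054199669510126114) (0.16950908303260803, 0.08065282553434372) 78.68827056884766 zmax 0.043035647902294194
top small_pocket 0.7 [0.4489 0.0091]
top large_pocket 0.64 [0.4728 0.0917]
top socket 0.58 [0.5233 0.279 ]
top pipette_grip 0.62 [0.5343 0.2774]
top large_vial_mouth 0.78 [ 0.466  -0.2143]
top large_vial_mouth 0.24 [0.5437 0.2849]
top small_vial 0.7 [ 0.5974 -0.2256]
top large_vial 0.7 [ 0.458  -0.2101]
pip [0.53175131 0.2773224  0.20576893] [0.57033153 0.31603696 0.24307769]
scene small_vial 0.75 60 mid [ 0.5983032  -0.23181167] size [0.02558106 0
[... 320 characters left out ...]
 24.52692222595215 zmax 0.06218889899520841
scene vial_block 0.58 1739 mid [0.46339965 0.05307184] size [0.10880697 0.18207759] rect (0.4616738259792328, 0.052234284579753876) (0.17333711683750153, 0.07900135964155197) 78.30259704589844 zmax 0.036627089785194133
scene small_pocket 0.93 [0.446  0.0046]
scene large_pocket 0.64 [0.4665 0.096 ]
scene socket 0.67 [0.5382 0.282 ]
scene pipette_grip 0.94 [0.5399 0.2736]
scene large_vial_mouth 0.96 [ 0.4617 -0.21  ]
scene large_vial_mouth 0.38 [0.535  0.3187]
scene small_vial 0.57 [ 0.601  -0.2249]
scene large_vial 0.89 [ 0.4538 -0.21  ]
scene large_vial 0.43 [ 0.6281 -0.0783]
pip [0.5351864  0.27101054 0.20277817] [0.58403679 0.47921871 0.2420112 ]
```

```bash
cat >> h.py <<'E'
from scipy.spatial.transform import Rotation as Ro
def go(pos,yaw,base=None):
    o=ctrl.get_obs(); R=Ro.from_euler('xyz',o['eef_rot']).as_matrix()
    s=R.T@(np.array(pos)-o['ee_pos'])/.2
    t=-((yaw-o['eef_rot'][2]+np.pi)%(2*np.pi)-np.pi)/(2*np.pi)
    print('at',o['ee_pos'].round(4),o['eef_rot'].round(4),'shift',s.round(4),'turn',round(t,4),'rows',round(max(np.linalg.norm(s)*4,abs(t)*360/8.59),1))
E
python3 - <<'E'
from h import *
go((.40,.12,.38),1.37)
i=camera_info('wrist'); R=Ro.from_euler('xyz',ctrl.get_obs()['eef_rot']).as_matrix()
A=Ro.from_euler('xyz',i['attitude']).as_matrix(); print(R.T@(i['origin']-ctrl.get_obs()['ee_pos']),R.T@A,i['camera_matrix'])
E
```

```text
at [0.1666 0.5241 0.2055] [3.1416 0.     2.8338] shift [-1.7242 -1.5723 -0.8727] turn 0.233 rows 10.0
[ 0.06693661 -0.00061717 -0.17937915] [[-1.05092658e-03 -9.73129577e-01 -2.30255777e-01]
 [ 9.99999415e-01 -1.08179561e-03  7.82319762e-06]
 [-2.56702673e-04 -2.30255634e-01  9.73130144e-01]] [[407.14689644   0.         325.79266628]
 [  0.         407.14689644 238.84495646]
 [  0.           0.           1.        ]]
```

Call:
{"op": "carry_out", "data": {"motion": [[[-1, -0.91, -0.87], 0.233], [[-1, -0.91, -0.87], 0.233], [[-1, -0.91, -0.87], 0.233], [[-1, -0.91, -0.87], 0.233], [[-1, -0.91, -0.87], 0.233], [[-1, -0.91, -0.87], 0.233], [[-1, -0.91, -0.87], 0.233], [[-1, -0.91, -0.87], 0.233], [[-1, -0.91, -0.87], 0.233], [[-1, -0.91, -0.87], 0.233], [[-1, -0.91, -0.87], 0.233]], "hand": -1}}

```text
time_s: 3.6
ee_pos: [0.3021, 0.29, 0.3795]
eef_rot: [3.141, -0.0, 1.368]
force: [-0.1, 0.3, -0.4]
grip_width: 0.0942
grip_force: 0.0
```

```bash
python3 - <<'E'
from h import *
go((.40,.15,.38),1.37)
E
```

```text
at [0.3021 0.29   0.3795] [ 3.1415e+00 -2.0000e-04  1.3679e+00] shift [-0.5872  0.6206 -0.0023] turn -0.0003 rows 3.4
```

Call:
{"op": "carry_out", "data": {"motion": [[[-0.59, 0.62, 0], 0], [[-0.59, 0.62, 0], 0], [[-0.59, 0.62, 0], 0], [[-0.59, 0.62, 0], 0], [[-0.59, 0.62, 0], 0], [[-0.59, 0.62, 0], 0]]}}

```text
time_s: 4.2
ee_pos: [0.3999, 0.1499, 0.3794]
eef_rot: [-3.141, -0.0, 1.371]
force: [-0.1, 0.3, -0.1]
grip_width: 0.0937
grip_force: 0.0
```

```bash
python3 - <<'E'
from h import *
im,d=camera('wrist'); cv2.imwrite('pics/w1.png',im); np.save('w1.npy',d)
n='wrist'
for q,z in (('small_pocket',.008),('large_pocket',.008),('vial_block',0),('socket',.134),('pipette_grip',.193)):
    for r in finder.pinpoint(n,q)[:2]: print(q,round(r['conf'],2),np.round(r['location'],1),at_z(n,r['location'],z)[:2].round(4))
for r in finder.cut_out(n,'vial_block')[:1]:
    P=cloud(n,d,r['mask']); t=P[(P[:,2]>.025)&(P[:,2]<.036)]; print(len(t),cv2.minAreaRect(np.float32(t[:,:2])),np.median(t[:,2]))
E
```

```text
small_pocket 0.73 [384.2 280.5] [0.456  0.0116]
small_pocket 0.69 [409.1  74. ] [0.5328 0.2776]
large_pocket 0.8 [384.9 223.8] [0.4706 0.0926]
vial_block 0.85 [382.7 249.3] [0.4623 0.055 ]
socket 0.81 [439.9  50.6] [0.5376 0.2782]
pipette_grip 0.76 [458.8  34.9] [0.5372 0.2781]Traceback (most recent call last):
  File "<stdin>", line 7, in <module>
  File "h.py", line 13, in cloud
    o,_=ray(n,(0,0)); D=np.array([ray(n,(a,b))[1] for a,b in zip(u,v)])
                                  ~~~^^^^^^^^^
  File "h.py", line 4, in ray
    i=camera_info(n); K=np.array(i['camera_matrix']); A=np.array(i['attitude'])
ValueError: time passes only in moves, steps and waits
```

View pics/w1.png

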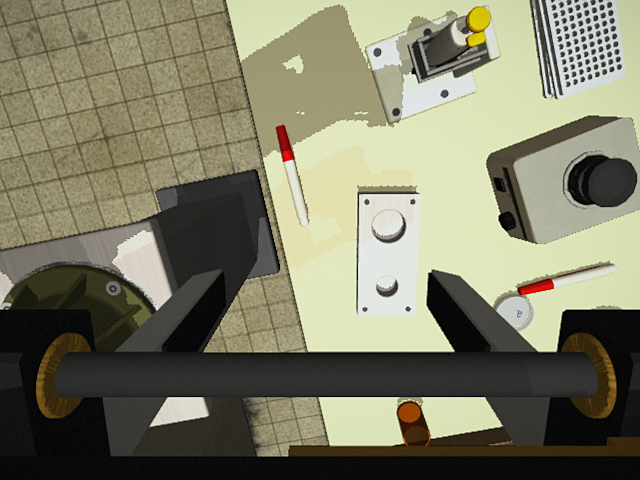

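The wrist view shows the tray square to the image with its pockets at (388,225) and (386,286). The stand is at about (440,70), turned about 17°, with the pipette's yellow knob at (479,18). The large vial is at (410,415).

```bash
python3 - <<'E'
import re
s=open('h.py').read()
a=s.index('def ray'); b=s.index('from scipy.spatial.transform import Rotation as Ro')
s=s[:a]+'''def pose(n):
    i=camera_info(n); return np.array(i['origin']), Ro.from_euler('xyz',i['attitude']).as_matrix()@np.linalg.inv(i['camera_matrix'])
def at_z(n,p,z,c=None):
    o,M=c or pose(n); d=M@np.array([p[0],p[1],1.]); return o+d*(z-o[2])/d[2]
def cloud(n,depth,mask,c=None):
    v,u=np.nonzero(mask&(depth>0)); o,M=c or pose(n)
    return o+(M@np.array([u,v,np.ones(len(u))])*depth[v,u]).T
'''+s[b:]
open('h.py','w').write(s.replace('import numpy as np, cv2\n','import numpy as np, cv2\nfrom scipy.spatial.transform import Rotation as Ro\n'))
E
python3 - <<'E'
from h import *
n='wrist'; c=pose(n); im=cv2.imread('pics/w1.png'); d=np.load('w1.npy')
P=cloud(n,d,np.ones_like(d,bool),c); 
def rect(lo,hi,x0,x1,y0,y1):
    t=P[(P[:,2]>lo)&(P[:,2]<hi)&(P[:,0]>x0)&(P[:,0]<x1)&(P[:,1]>y0)&(P[:,1]<y1)]
    print(len(t),cv2.minAreaRect(np.float32(t[:,:2])),np.median(t[:,2]),np.median(t,0))
rect(.024,.036,.38,.53,-.06,.16)
rect(.005,.016,.44,.64,.20,.36)
rect(.12,.14,.48,.58,.22,.33)
rect(.19,.21,.48,.58,.22,.33)
print('bench z',np.median(P[(abs(P[:,2])<.01),2]))
# pocket circles on the tray top
g=cv2.cvtColor(im,cv2.COLOR_BGR2GRAY)
for cx,cy,r in ((388,225,17),(386,286,11)):
    C=cv2.HoughCircles(cv2.GaussianBlur(g[cy-30:cy+30,cx-30:cx+30],(3,3),0),cv2.HOUGH_GRADIENT,1,40,param1=80,param2=10,minRadius=r-4,maxRadius=r+4)
    if C is not None:
        x,y,R=C[0,0]; p=at_z(n,(x+cx-30,y+cy-30),.03,c); print(x+cx-30,y+cy-30,R,p)
E
```

```text
6175 ((0.4642009735107422, 0.05189911276102066), (0.17099595069885254, 0.08056893944740295), 78.78083801269531) 0.030225703557844374 [0.46360417 0.05096682 0.0302257 ]
5353 ((0.548972487449646, 0.28041282296180725), (0.12019701302051544, 0.10012641549110413), 8.474175453186035) 0.01025809458585003 [0.52949603 0.2660083  0.01025809]
798 ((0.5483740568161011, 0.2801102101802826), (0.059457484632730484, 0.03550591692328453), 8.468320846557617) 0.13307467577514925 [0.52739501 0.26953327 0.13307468]
711 ((0.538831353187561, 0.27617591619491577), (0.024675752967596054, 0.03159058094024658), 60.24677276611328) 0.2054330054879951 [0.53107929 0.276039   0.20543301]
bench z 1.103996824342035e-05
388.5 225.5 17.2 [0.47263696 0.09381676 0.03      ]
386.5 284.5 11.8 [0.45636954 0.01297565 0.03      ]
```

```bash
python3 - <<'E'
from h import *
go((.50,-.10,.30),1.375)
E
```

```text
at [0.3997 0.1503 0.3795] [ 3.1414e+00 -1.0000e-04  1.3712e+00] shift [-1.1271  0.7393  0.3976] turn -0.0006 rows 5.6
```

Call:
{"op": "carry_out", "data": {"motion": [[[-1, 0.74, 0.4], 0], [[-1, 0.74, 0.4], 0], [[-1, 0.74, 0.4], 0], [[-1, 0.74, 0.4], 0], [[-1, 0.74, 0.4], 0], [[-1, 0.74, 0.4], 0], [[-1, 0.74, 0.4], 0], [[-1, 0.74, 0.4], 0]]}}

```text
time_s: 5.35
ee_pos: [0.505, -0.0748, 0.3]
eef_rot: [3.141, -0.0, 1.37]
force: [0.4, 0.3, -0.1]
grip_width: 0.0939
grip_force: 0.0
```

```bash
python3 - <<'E'
from h import *
n='wrist'; c=pose(n); im,d=camera(n); cv2.imwrite('pics/w2.png',im)
P=cloud(n,d,np.ones_like(d,bool),c)
for nm,x,y,D in (('small',.597,-.23,.026),('large',.456,-.209,.04)):
    t=P[(abs(P[:,0]-x)<.035)&(abs(P[:,1]-y)<.035)&(P[:,2]>.056)&(P[:,2]<.064)]
    if len(t)>5:
        b=np.float32(t[:,:2]); print(nm,len(t),cv2.minEnclosingCircle(b),(b.min(0)+b.max(0))/2,np.ptp(b,0),np.median(t[:,2]))
for q,z in (('large_vial_mouth',.06),('small_vial',0),('large_vial',0)):
    for r in finder.pinpoint(n,q)[:2]: print(q,round(r['conf'],2),np.round(r['location']),at_z(n,r['location'],z,c)[:2].round(4))
go((.456,-.209,.15),1.3746)
go((.597,-.23,.15),1.3746)
E
```

```text
small 112 ((0.5984386801719666, -0.23265600204467773), 0.012797266244888306) [ 0.5963402  -0.23195913] [0.01911575 0.02375923] 0.05937220202101562
large 298 ((0.4582706689834595, -0.21035753190517426), 0.020144935697317123) [ 0.45785448 -0.21007192] [0.03929687 0.03902046] 0.05948774973817955
large_vial_mouth 0.64 [304. 332.] [ 0.4529 -0.2068]
large_vial_mouth 0.32 [425. 308.] [ 0.5892 -0.2058]
small_vial 0.95 [424. 310.] [ 0.5978 -0.2369]
large_vial 0.86 [313. 317.] [ 0.4586 -0.2177]
at [ 0.505  -0.0747  0.3003] [ 3.1402 -0.      1.3715] shift [-0.7069 -0.1085  0.7512] turn -0.0005 rows 4.1
at [ 0.505  -0.0747  0.3003] [ 3.1402 -0.      1.3715] shift [-0.6703  0.6034  0.7522] turn -0.0005 rows 4.7
```

View pics/w2.png

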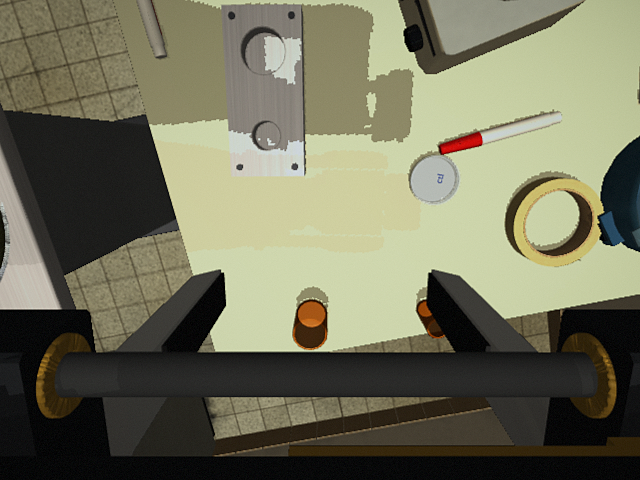

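The wrist view shows the large vial at (311,322) and the small vial at (430,317), partly behind the finger. The dish is at (434,177).

```bash
python3 - <<'E'
from h import *
go((.4582,-.2103,.10),1.3746)
go((.4582,-.2103,.029),1.3746)
E
```

```text
at [ 0.505  -0.0747  0.3003] [ 3.1402 -0.      1.3715] shift [-0.7111 -0.0968  1.0013] turn -0.0005 rows 4.9
at [ 0.505  -0.0747  0.3003] [ 3.1402 -0.      1.3715] shift [-0.7111 -0.0973  1.3563] turn -0.0005 rows 6.1
```

Call:
{"op": "carry_out", "data": {"motion": [[[-0.711, -0.097, 0.5], -0.001], [[-0.711, -0.097, 0.5], -0.001], [[-0.711, -0.097, 0.5], -0.001], [[-0.711, -0.097, 0.5], -0.001], [[-0.711, -0.097, 0.75], -0.001], [[-0.711, -0.097, 1], -0.001], [[-0.711, -0.097, 1], -0.001], [[-0.711, -0.097, 1], -0.001]]}}

```text
time_s: 6.35
ee_pos: [0.4583, -0.211, 0.1009]
eef_rot: [3.141, 0.0, 1.377]
force: [-0.0, -0.7, -0.0]
grip_width: 0.0939
grip_force: 0.0
```

```bash
python3 - <<'E'
from h import *
go((.4582,-.2103,.029),1.3746)
E
```

```text
at [ 0.4583 -0.211   0.1009] [3.1414 0.     1.3769] shift [ 0.0033 -0.001   0.3595] turn 0.0004 rows 1.4
```

Call:
{"op": "carry_out", "data": {"motion": [[[0.003, 0, 0.18], 0], [[0.003, 0, 0.36], 0], [[0.003, 0, 0.36], 0], [[0.003, 0, 0.36], 0]]}}

```text
time_s: 6.75
ee_pos: [0.4592, -0.2111, 0.0302]
eef_rot: [3.139, 0.001, 1.377]
force: [-0.1, 0.5, 0.6]
grip_width: 0.0938
grip_force: 0.0
```

Call:
{"op": "carry_out", "data": {"motion": [[[0, 0, 0], 0], [[0, 0, 0], 0], [[0, 0, 0], 0], [[0, 0, 0], 0], [[0, 0, 0], 0], [[0, 0, 0], 0], [[0, 0, 0], 0], [[0, 0, 0], 0]], "hand": 1, "force": 12}}

```text
time_s: 7.55
ee_pos: [0.4578, -0.2107, 0.0274]
eef_rot: [-3.142, -0.0, 1.376]
force: [0.3, -1.5, 1.2]
grip_width: 0.0403
grip_force: 12.0
```

Call:
{"op": "carry_out", "data": {"motion": [[[0, 0, -0.1], 0], [[0, 0, -0.3], 0], [[0, 0, -0.5], 0], [[0, 0, -0.5], 0], [[0, 0, -0.5], 0], [[0, 0, -0.5], 0]]}}

```text
time_s: 8.15
ee_pos: [0.4573, -0.2104, 0.1262]
eef_rot: [-3.14, -0.001, 1.376]
force: [-0.1, 0.3, -0.8]
grip_width: 0.0401
grip_force: 12.0
```

```bash
cat >> h.py <<'E'
def inhand(D):
    n='wrist'; o=ctrl.get_obs(); c=pose(n); im,d=camera(n); cv2.imwrite('pics/ih.png',im)
    P=cloud(n,d,np.ones_like(d,bool),c); R=Ro.from_euler('xyz',o['eef_rot']).as_matrix()
    L=(P-o['ee_pos'])@R
    t=L[(abs(L[:,0])<D/2+.012)&(abs(L[:,1])<D/2-.001)&(L[:,2]>-.05)&(L[:,2]<-.005)]
    print(len(t),'ztop',np.percentile(t[:,2],[2,10,50]))
    t=t[t[:,2]<np.percentile(t[:,2],2)+.004]
    b=np.float32(t[:,:2]); print(cv2.minEnclosingCircle(b),(b.min(0)+b.max(0))/2,np.ptp(b,0))
    return L
E
python3 - <<'E'
from h import *
inhand(.04)
go((.4725,.0935,.128),1.375)
E
```

```text
5400 ztop [-0.0334376  -0.03268411 -0.02384648]
((-0.0004924567765556276, -3.744255445781164e-05), 0.020878491923213005) [1.6756952e-03 4.2086467e-06] [0.036045   0.03798831]
at [ 0.4573 -0.2103  0.1261] [-3.1393e+00 -8.0000e-04  1.3761e+00] shift [ 1.5052 -0.2192 -0.008 ] turn 0.0002 rows 6.1
```

View pics/ih.png

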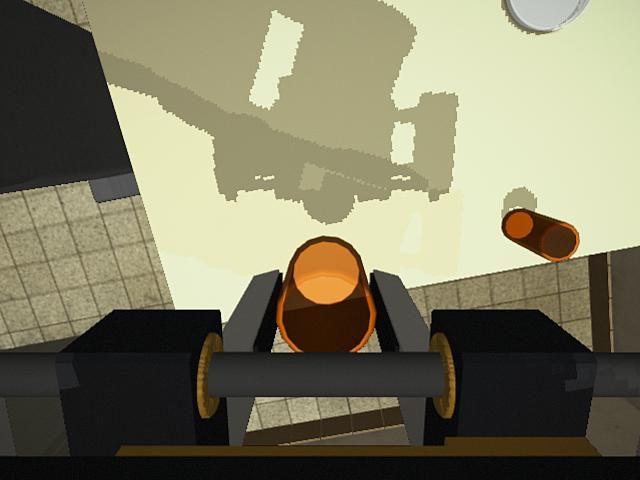

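The large vial hangs upright between the pads, with its mouth around (327,300). The small vial is at (540,235).

Call:
{"op": "carry_out", "data": {"motion": [[[0.2, -0.03, 0], 0], [[0.4, -0.06, 0], 0], [[0.6, -0.09, 0], 0], [[0.8, -0.12, 0], 0], [[1, -0.15, 0], 0], [[1, -0.15, 0], 0], [[1, -0.15, 0], 0]]}}

```text
time_s: 8.9
ee_pos: [0.4668, -0.0082, 0.1266]
eef_rot: [-3.14, 0.0, 1.378]
force: [0.8, -0.8, -1.1]
grip_width: 0.0403
grip_force: 12.0
```

```bash
cat >> h.py <<'E'
def tray():
    n='wrist'; c=pose(n); im,d=camera(n); cv2.imwrite('pics/tr.png',im)
    P=cloud(n,d,np.ones_like(d,bool),c)
    t=P[(P[:,2]>.024)&(P[:,2]<.036)&(abs(P[:,0]-.463)<.07)&(abs(P[:,1]-.053)<.11)]
    print('tray',cv2.minAreaRect(np.float32(t[:,:2])),len(t))
E
python3 - <<'E'
from h import *
tray()
go((.4725,.0935,.128),1.375)
E
```

```text
tray ((0.464073121547699, 0.05158337578177452), (0.1704263836145401, 0.08029107004404068), 78.76905059814453) 23834
at [ 0.4668 -0.009   0.1267] [-3.1403e+00  3.0000e-04  1.3765e+00] shift [ 0.5082 -0.0711 -0.0064] turn 0.0002 rows 2.1
```

```bash
python3 - <<'E'
from h import *
go((.4724,.0934,.07),1.375)
E
```

```text
at [ 0.4668 -0.009   0.1267] [-3.1403e+00  3.0000e-04  1.3765e+00] shift [ 0.5077 -0.0711  0.2836] turn 0.0002 rows 2.3
```

Call:
{"op": "carry_out", "data": {"motion": [[[0.2, -0.03, 0], 0], [[0.4, -0.056, 0], 0], [[0.508, -0.071, 0], 0], [[0.508, -0.071, 0], 0], [[0.508, -0.071, 0.15], 0], [[0.508, -0.071, 0.27], 0], [[0.508, -0.071, 0.27], 0], [[0.508, -0.071, 0.27], 0]]}}

```text
time_s: 9.75
ee_pos: [0.4731, 0.0926, 0.0738]
eef_rot: [-3.141, 0.0, 1.375]
force: [-0.4, 0.4, 0.6]
grip_width: 0.0407
grip_force: 12.0
```

```bash
python3 - <<'E'
from h import *
go((.4724,.0934,.0352),1.375)
E
```

```text
at [0.4731 0.0926 0.0738] [-3.1411e+00  3.0000e-04  1.3746e+00] shift [ 0.0033 -0.004   0.193 ] turn -0.0001 rows 0.8
```

Call:
{"op": "carry_out", "data": {"motion": [[[0.003, -0.003, 0.05], 0], [[0.003, -0.003, 0.08], 0], [[0.003, -0.003, 0.1], 0], [[0.003, -0.003, 0.12], 0], [[0.003, -0.003, 0.14], 0], [[0.003, -0.003, 0.14], 0]]}}

```text
time_s: 10.35
ee_pos: [0.4721, 0.0945, 0.045]
eef_rot: [-3.141, 0.0, 1.376]
force: [-0.5, 0.3, -0.2]
grip_width: 0.0404
grip_force: 12.0
```

Call:
{"op": "carry_out", "data": {"motion": [[[0, 0, 0.02], 0], [[0, 0, 0.035], 0], [[0, 0, 0.045], 0], [[0, 0, 0.045], 0], [[0, 0, 0.045], 0]]}}

```text
time_s: 10.85
ee_pos: [0.4724, 0.0945, 0.0365]
eef_rot: [-3.142, -0.0, 1.376]
force: [-0.5, -0.3, -0.8]
grip_width: 0.0404
grip_force: 12.0
```

Call:
{"op": "carry_out", "data": {"motion": [[[0, 0, 0], 0], [[0, 0, 0], 0], [[0, 0, 0], 0], [[0, 0, 0], 0]], "hand": -0.4}}

```text
time_s: 11.25
ee_pos: [0.4724, 0.0945, 0.0365]
eef_rot: [3.142, -0.0, 1.376]
force: [-0.5, -0.5, -0.6]
grip_width: 0.0651
grip_force: 0.0
```

Call:
{"op": "carry_out", "data": {"motion": [[[0, 0, -0.15], 0], [[0, 0, -0.35], 0], [[-0.2, 0, -0.5], 0], [[-0.4, 0, -0.5], 0], [[-0.6, 0, -0.5], 0], [[-0.6, 0, -0.5], 0]]}}

```text
time_s: 11.85
ee_pos: [0.4485, -0.0264, 0.1368]
eef_rot: [3.141, 0.0, 1.372]
force: [0.2, 0.4, -0.1]
grip_width: 0.0657
grip_force: 0.0
```

```bash
python3 - <<'E'
from h import *
n='wrist'; c=pose(n); im,d=camera(n); cv2.imwrite('pics/w3.png',im)
P=cloud(n,d,np.ones_like(d,bool),c)
t=P[(abs(P[:,0]-.472)<.035)&(abs(P[:,1]-.093)<.035)&(P[:,2]>.060)&(P[:,2]<.09)]
print(len(t),np.percentile(t[:,2],[50,90,98]),cv2.minEnclosingCircle(np.float32(t[t[:,2]>.064][:,:2])))
tray()
go((.5984,-.2327,.12),1.375)
E
```

```text
1389 [0.06750721 0.06872803 0.06928128] ((0.4716854393482208, 0.09449902176856995), 0.0202214103192091)
tray ((0.4633788466453552, 0.0474349707365036), (0.16195710003376007, 0.08026070892810822), 78.74585723876953) 23019
at [ 0.4491 -0.0237  0.1366] [ 3.1413e+00 -1.0000e-04  1.3743e+00] shift [-0.8794  0.936   0.083 ] turn -0.0001 rows 5.1
```

View pics/w3.png

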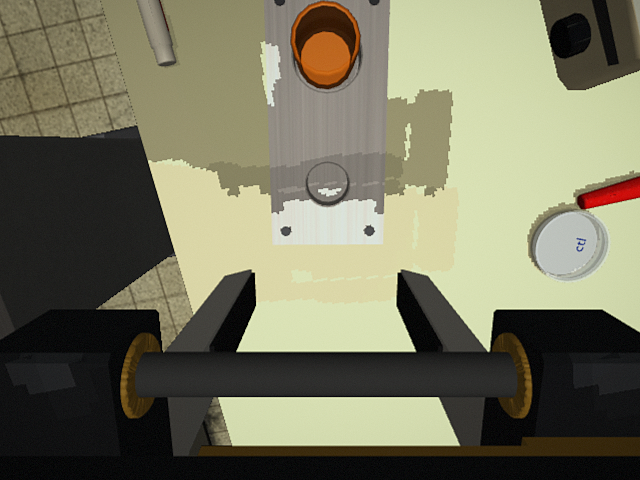

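The large vial stands fully home (rim z 0.068) at (326,45), and the empty small pocket is at (327,184).

Call:
{"op": "carry_out", "data": {"motion": [[[-0.18, 0.19, 0.05], 0], [[-0.36, 0.38, 0.1], 0], [[-0.54, 0.57, 0.1], 0], [[-0.72, 0.75, 0.1], 0], [[-0.87, 0.935, 0.1], 0], [[-0.88, 0.935, 0.1], 0], [[-0.88, 0.935, 0.1], 0], [[-0.88, 0.935, 0.1], 0]]}}

```text
time_s: 12.75
ee_pos: [0.5984, -0.2303, 0.1161]
eef_rot: [-3.141, -0.0, 1.377]
force: [-0.4, 0.4, 0.1]
grip_width: 0.0657
grip_force: 0.0
```

```bash
python3 - <<'E'
from h import *
L=inhand(.04)
n='wrist'; c=pose(n); im,d=camera(n)
P=cloud(n,d,np.ones_like(d,bool),c)
t=P[(abs(P[:,0]-.598)<.025)&(abs(P[:,1]+.232)<.025)&(P[:,2]>.056)&(P[:,2]<.064)]
print(len(t),cv2.minEnclosingCircle(np.float32(t[:,:2])))
go((.5984,-.2327,.029),1.375)
E
```

```text
Traceback (most recent call last):
  File "h.py", line 22, in inhand
    print(len(t),'ztop',np.percentile(t[:,2],[2,10,50]))
                        ~~~~~~~~~~~~~^^^^^^^^^^^^^^^^^^
IndexError: index -1 is out of bounds for axis 0 with size 0
```

My own filter found no points above the fingers, since the vial is still below. I'll rerun it without that line.

```bash
python3 - <<'E'
from h import *
n='wrist'; c=pose(n); im,d=camera(n)
P=cloud(n,d,np.ones_like(d,bool),c)
t=P[(abs(P[:,0]-.598)<.025)&(abs(P[:,1]+.232)<.025)&(P[:,2]>.056)&(P[:,2]<.064)]
print(len(t),cv2.minEnclosingCircle(np.float32(t[:,:2])))
go((.5984,-.2327,.029),1.375)
E
```

```text
586 ((0.5997267365455627, -0.23239897191524506), 0.01311006024479866)
at [ 0.5984 -0.2305  0.1168] [ 3.1415 -0.      1.3777] shift [-0.011   0.0021  0.4391] turn 0.0004 rows 1.8
```

Call:
{"op": "carry_out", "data": {"motion": [[[-0.009, 0.008, 0], 0], [[-0.009, 0.008, 0.15], 0], [[-0.009, 0.008, 0.3], 0], [[-0.009, 0.008, 0.44], 0], [[-0.009, 0.008, 0.44], 0], [[-0.009, 0.008, 0.44], 0]]}}

```text
time_s: 13.45
ee_pos: [0.6, -0.234, 0.0295]
eef_rot: [3.141, 0.0, 1.376]
force: [-0.1, -0.7, 0.4]
grip_width: 0.0655
grip_force: 0.0
```

Call:
{"op": "carry_out", "data": {"motion": [[[0, 0, 0], 0], [[0, 0, 0], 0], [[0, 0, 0], 0], [[0, 0, 0], 0], [[0, 0, 0], 0], [[0, 0, 0], 0], [[0, 0, 0], 0]], "hand": 1, "force": 12}}

```text
time_s: 14.15
ee_pos: [0.5998, -0.2342, 0.0286]
eef_rot: [3.142, 0.0, 1.376]
force: [-0.3, 1.2, 2.7]
grip_width: 0.0259
grip_force: 12.0
```

Call:
{"op": "carry_out", "data": {"motion": [[[0, 0, -0.1], 0], [[0, 0, -0.3], 0], [[0, 0, -0.5], 0], [[0, 0, -0.5], 0], [[0, 0, -0.5], 0], [[0, 0, -0.5], 0]]}}

```text
time_s: 14.75
ee_pos: [0.5991, -0.2339, 0.1267]
eef_rot: [-3.139, -0.001, 1.376]
force: [-0.3, 0.5, -0.8]
grip_width: 0.0266
grip_force: 12.0
```

```bash
python3 - <<'E'
from h import *
inhand(.026)
go((.4559,.0112,.128),1.375)
E
```

```text
3269 ztop [-0.03243715 -0.0316635  -0.02479336]
((0.0013802031753584743, -0.00018262179219163954), 0.014018344692885876) [2.0598415e-03 1.7359853e-06] [0.0255054  0.02398097]
at [ 0.5991 -0.2339  0.1267] [-3.1389e+00 -6.0000e-04  1.3761e+00] shift [ 1.0637 -0.9397 -0.0035] turn 0.0002 rows 5.7
```

Call:
{"op": "carry_out", "data": {"motion": [[[0.15, -0.14, 0], 0], [[0.3, -0.3, 0], 0], [[0.45, -0.48, 0], 0], [[0.6, -0.65, 0], 0], [[0.7, -0.8, 0], 0], [[0.7, -0.94, 0], 0], [[0.7, -0.94, 0], 0], [[0.7, -0.94, 0], 0]]}}

```text
time_s: 15.6
ee_pos: [0.4425, -0.0605, 0.1282]
eef_rot: [-3.141, 0.0, 1.376]
force: [-0.2, -0.4, -1.1]
grip_width: 0.0259
grip_force: 12.0
```

```bash
python3 - <<'E'
from h import *
n='wrist'; c=pose(n); im,d=camera(n); tray()
P=cloud(n,d,np.ones_like(d,bool),c)
# pocket floor/inside points below the top within tray
t=P[(abs(P[:,0]-.456)<.022)&(abs(P[:,1]-.0112)<.022)&(P[:,2]<.026)]
print('pocket pts',len(t),np.ptp(t[:,:2],0),(t[:,:2].min(0)+t[:,:2].max(0))/2)
# rim from the tray-top hole: rasterise top points
i=camera_info(n); M=np.array(i['camera_matrix'])@Ro.from_euler('xyz',i['attitude']).as_matrix().T
p=M@(np.array([.456,.0112,.03])-i['origin']); u,v=p[:2]/p[2]; print('expected px',u,v)
g=cv2.cvtColor(im,cv2.COLOR_BGR2GRAY); u0,v0=int(u)-45,int(v)-45
C=cv2.HoughCircles(cv2.GaussianBlur(g[max(v0,0):v0+90,u0:u0+90],(3,3),0),cv2.HOUGH_GRADIENT,1,60,param1=60,param2=12,minRadius=16,maxRadius=32)
if C is not None:
    for x,y,r in C[0][:2]: print(r,at_z(n,(x+u0,y+max(v0,0)),.03,c))
go((.4556,.0096,.128),1.375)
E
```

```text
tray ((0.4596569240093231, 0.028262373059988022), (0.12232113629579544, 0.08041484653949738), 78.90763092041016) 21410
pocket pts 1611 [0.03001417 0.02991227] [0.45610154 0.0104582 ]
expected px 324.957097627339 131.16992277907616
21.6 [0.4555184  0.00999506 0.03      ]
at [ 0.443  -0.0608  0.1281] [-3.1412  0.      1.3757] shift [ 0.3576 -0.0064  0.0006] turn 0.0001 rows 1.4
```

Call:
{"op": "carry_out", "data": {"motion": [[[0.2, -0.003, 0], 0], [[0.354, -0.006, 0], 0], [[0.354, -0.006, 0], 0], [[0.354, -0.006, 0.1], 0], [[0.354, -0.006, 0.2], 0], [[0.354, -0.006, 0.28], 0], [[0.354, -0.006, 0.28], 0], [[0.354, -0.006, 0.28], 0]]}}

```text
time_s: 16.5
ee_pos: [0.4553, 0.0088, 0.0726]
eef_rot: [-3.141, 0.0, 1.376]
force: [0.7, -0.3, -0.8]
grip_width: 0.026
grip_force: 12.0
```

```bash
python3 - <<'E'
from h import *
go((.4556,.0088,.0362),1.375); inhand(.026)
E
```

```text
at [0.4553 0.0088 0.0726] [-3.1411e+00  1.0000e-04  1.3755e+00] shift [0.0006 0.0017 0.1818] turn 0.0001 rows 0.7
3277 ztop [-0.03241843 -0.03177717 -0.02468985]
((0.0015229079872369766, 0.0005689945537596941), 0.014300022274255753) [1.7706822e-03 4.2887405e-06] [0.02597491 0.02398139]
```

Call:
{"op": "carry_out", "data": {"motion": [[[0, 0.001, 0.05], 0], [[0, 0.001, 0.08], 0], [[0, 0.001, 0.1], 0], [[0, 0.001, 0.12], 0], [[0, 0.001, 0.14], 0], [[0, 0.001, 0.14], 0]]}}

```text
time_s: 17.15
ee_pos: [0.4549, 0.0093, 0.044]
eef_rot: [-3.141, 0.0, 1.376]
force: [0.8, 0.1, -0.5]
grip_width: 0.0259
grip_force: 12.0
```

Call:
{"op": "carry_out", "data": {"motion": [[[0, 0, 0.02], 0], [[0, 0, 0.035], 0], [[0, 0, 0.037], 0], [[0, 0, 0.037], 0]]}}

```text
time_s: 17.55
ee_pos: [0.4551, 0.0092, 0.037]
eef_rot: [-3.141, 0.0, 1.376]
force: [-0.6, -1.0, 0.2]
grip_width: 0.0263
grip_force: 12.0
```

Call:
{"op": "carry_out", "data": {"motion": [[[0, 0, 0], 0], [[0, 0, 0], 0], [[0, 0, 0], 0], [[0, 0, 0], 0]], "hand": -0.4}}

```text
time_s: 17.95
ee_pos: [0.4552, 0.0092, 0.0371]
eef_rot: [3.141, -0.0, 1.376]
force: [-0.4, 0.7, 0.9]
grip_width: 0.0546
grip_force: 0.0
```

Call:
{"op": "carry_out", "data": {"motion": [[[0, 0, -0.2], 0], [[0, 0, -0.4], 0], [[-0.2, 0, -0.6], 0], [[-0.35, 0, -0.8], 0], [[-0.35, 0, -0.85], 0], [[-0.35, 0, -0.85], 0], [[-0.35, 0, -0.85], 0]]}}

```text
time_s: 18.65
ee_pos: [0.4413, -0.0592, 0.2062]
eef_rot: [-3.141, -0.0, 1.376]
force: [-0.0, -0.1, -0.6]
grip_width: 0.0656
grip_force: 0.0
```

```bash
python3 - <<'E'
from h import *
n='wrist'; c=pose(n); im,d=camera(n)
P=cloud(n,d,np.ones_like(d,bool),c)
for x,y in ((.456,.0104),(.472,.093)):
    t=P[(abs(P[:,0]-x)<.03)&(abs(P[:,1]-y)<.03)&(P[:,2]>.064)&(P[:,2]<.09)]
    print(len(t),np.percentile(t[:,2],[50,90,98]),cv2.minEnclosingCircle(np.float32(t[:,:2])))
E
```

```text
356 [0.06780008 0.06890782 0.06937308] ((0.454877644777298, 0.010931027121841908), 0.012850943021476269)
503 [0.0676798  0.06892547 0.06956198] ((0.4715924561023712, 0.09432476758956909), 0.02009471505880356)
```

Both vials are home (rims at z 0.068). Next is the pipette.

```bash
python3 - <<'E'
from h import *
go((.5368,.2783,.31),.148)
E
```

```text
at [ 0.4412 -0.0589  0.2058] [-3.1398e+00 -1.0000e-04  1.3765e+00] shift [ 1.7469  0.1425 -0.5212] turn 0.1955 rows 8.2
```

Call:
{"op": "carry_out", "data": {"motion": [[[0.15, 0.02, -0.25], 0], [[0.35, 0.04, -0.52], 0.02], [[0.5, 0.07, -0.52], 0.05], [[0.65, 0.07, -0.52], 0.1], [[0.8, 0.07, -0.52], 0.12], [[1, 0.07, -0.52], 0.14], [[1, 0.07, -0.52], 0.16], [[1, 0.07, -0.52], 0.18], [[1, 0.07, -0.52], 0.195], [[1, 0.07, -0.52], 0.195], [[1, 0.07, -0.52], 0.195]], "hand": -1}}

```text
time_s: 19.8
ee_pos: [0.4937, 0.1347, 0.3094]
eef_rot: [3.142, 0.003, 0.151]
force: [-0.4, 0.7, 0.4]
grip_width: 0.0939
grip_force: 0.0
```

```bash
python3 - <<'E'
from h import *
go((.5368,.2783,.31),.148)
E
```

```text
at [0.4937 0.1347 0.3094] [3.1415e+00 2.5000e-03 1.5100e-01] shift [ 0.3208 -0.6774 -0.0036] turn 0.0005 rows 3.0
```

Call:
{"op": "carry_out", "data": {"motion": [[[0.16, -0.34, 0], 0], [[0.32, -0.677, 0], 0], [[0.32, -0.677, 0], 0], [[0.32, -0.677, 0], 0], [[0.32, -0.677, 0], 0]]}}

```text
time_s: 20.3
ee_pos: [0.5366, 0.2785, 0.3093]
eef_rot: [3.141, 0.003, 0.155]
force: [-0.0, 0.1, -0.1]
grip_width: 0.0941
grip_force: 0.0
```

```bash
python3 - <<'E'
from h import *
n='wrist'; o=ctrl.get_obs(); c=pose(n); im,d=camera(n); cv2.imwrite('pics/w4.png',im)
P=cloud(n,d,np.ones_like(d,bool),c)
P=P[(abs(P[:,0]-.537)<.07)&(abs(P[:,1]-.278)<.06)]
for lo,hi in ((.13,.138),(.14,.20),(.20,.21),(.225,.26)):
    t=P[(P[:,2]>lo)&(P[:,2]<hi)]
    if len(t)>5: print(lo,hi,len(t),cv2.minAreaRect(np.float32(t[:,:2])),np.percentile(t[:,2],[50,95]))
for r in finder.pinpoint(n,'pipette_grip')[:1]: print(r['conf'],r['location'],at_z(n,r['location'],.193,c))
for r in finder.pinpoint(n,'socket')[:1]: print(r['conf'],r['location'],at_z(n,r['location'],.134,c))
go((.537,.2783,.174),.148)
E
```

```text
0.13 0.138 497 ((0.5563960075378418, 0.28188174962997437), (0.07273147255182266, 0.04488944634795189), 8.79266357421875) [0.13369318 0.13501511]
0.14 0.2 147 ((0.5491452813148499, 0.2812434434890747), (0.019447125494480133, 0.025965040549635887), 19.970726013183594) [0.18752093 0.19954244]
0.2 0.21 631 ((0.5450342297554016, 0.27796825766563416), (0.028906742110848427, 0.025225991383194923), 11.037322044372559) [0.20502807 0.20695658]
0.225 0.26 561 ((0.5376675724983215, 0.2781899869441986), (0.01638772152364254, 0.016658257693052292), 11.863214492797852) [0.23937296 0.2405701 ]
0.74 [327.2, 232.8] [0.53678482 0.27715235 0.193     ]
0.68 [326.8, 217.0] [0.5379773  0.27743276 0.134     ]
at [0.5368 0.2766 0.3112] [ 3.1415 -0.      0.1509] shift [ 0.0021 -0.0083  0.6858] turn 0.0005 rows 2.7
```

View pics/w4.png

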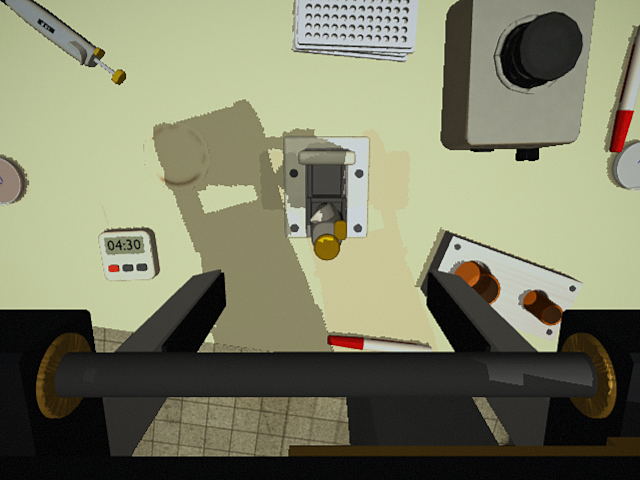

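The knob is at (327,245), centred between the open fingers. The stand is square to the tool, both vials are seated at right and the timer is clear at left.

Call:
{"op": "carry_out", "data": {"motion": [[[0.004, -0.004, 0.15], 0], [[0.004, -0.004, 0.35], 0], [[0.004, -0.004, 0.55], 0], [[0.004, -0.004, 0.685], 0], [[0.004, -0.004, 0.685], 0], [[0.004, -0.004, 0.685], 0]]}}

```text
time_s: 21.05
ee_pos: [0.538, 0.2779, 0.1756]
eef_rot: [-3.141, -0.001, 0.15]
force: [-0.7, 0.9, 0.8]
grip_width: 0.0938
grip_force: 0.0
```

Call:
{"op": "carry_out", "data": {"motion": [[[0, 0, 0], 0], [[0, 0, 0], 0], [[0, 0, 0], 0], [[0, 0, 0], 0], [[0, 0, 0], 0], [[0, 0, 0], 0], [[0, 0, 0], 0], [[0, 0, 0], 0], [[0, 0, 0], 0]], "hand": 1, "force": 20}}

```text
time_s: 21.95
ee_pos: [0.5376, 0.2784, 0.174]
eef_rot: [3.142, 0.0, 0.151]
force: [0.3, 0.7, 0.0]
grip_width: 0.025
grip_force: 0.0
```

Call:
{"op": "carry_out", "data": {"motion": [[[0, 0, 0], 0], [[0, 0, 0], 0], [[0, 0, 0], 0]], "hand": 1, "force": 25}}

```text
time_s: 22.25
ee_pos: [0.5376, 0.2784, 0.174]
eef_rot: [-3.142, 0.0, 0.151]
force: [0.9, -0.3, 0.5]
grip_width: 0.0244
grip_force: 25.0
```

Call:
{"op": "carry_out", "data": {"motion": [[[0, 0, -0.05], 0], [[0, 0, -0.15], 0], [[0, 0, -0.25], 0], [[0, 0, -0.35], 0], [[0, 0, -0.45], 0], [[0, 0, -0.55], 0], [[0, 0, -0.66], 0], [[0, 0, -0.66], 0], [[0, 0, -0.66], 0], [[0, 0, -0.66], 0]]}}

```text
time_s: 23.25
ee_pos: [0.5373, 0.2783, 0.3048]
eef_rot: [3.141, 0.002, 0.151]
force: [0.5, 0.1, -0.6]
grip_width: 0.0242
grip_force: 25.0
```

```bash
cat >> h.py <<'E'
def pip():
    "pipette pose in hand: points along it, in the tool's axes"
    n='wrist'; o=ctrl.get_obs(); c=pose(n); im,d=camera(n); cv2.imwrite('pics/pp.png',im)
    R=Ro.from_euler('xyz',o['eef_rot']).as_matrix()
    for q in ('pipette_tip','pipette_grip'):
        for r in finder.pinpoint(n,q)[:2]: print(q,round(r['conf'],2),np.round(r['location'],1))
    for r in finder.cut_out(n,'pipette')[:1]:
        L=(cloud(n,d,r['mask'],c)-o['ee_pos'])@R; L=L[abs(L[:,1])<.03]
        for a in np.arange(-.08,.18,.02):
            t=L[(L[:,2]>a)&(L[:,2]<a+.02)]
            if len(t)>4: print(round(a,2),len(t),np.median(t,0).round(4),t[:,0].min().round(4),t[:,0].max().round(4))
E
python3 - <<'E'
from h import *
print(ctrl.get_obs()['grip_force']); pip()
E
```

```text
24.996359646320343
pipette_tip 0.75 [326.1 222.6]
pipette_grip 0.58 [323.7 304.7]
-0.08 911 [ 0.0053 -0.0001 -0.0647] 0.0016 0.0085
-0.06 124 [ 0.0016 -0.0001 -0.0439] -0.0006 0.0076
-0.04 3557 [ 0.0071  0.0002 -0.0317] -0.0102 0.0221
-0.02 304 [ 0.0098  0.007  -0.0134] 0.0033 0.0221
0.0 370 [ 0.0105 -0.0022  0.0099] 0.0046 0.0128
0.02 292 [0.0104 0.001  0.0296] 0.0035 0.0128
0.04 158 [0.0094 0.0014 0.0484] 0.0027 0.0108
0.06 113 [0.0078 0.0015 0.0695] 0.0017 0.009
0.08 43 [0.0051 0.001  0.094 ] 0.0009 0.006
0.1 65 [0.0041 0.0017 0.11  ] 0.0005 0.0055
0.12 87 [0.004  0.0011 0.1284] 0.0004 0.0056
0.14 13 [0.0042 0.0011 0.1436] 0.0026 0.0052
```

View pics/pp.png

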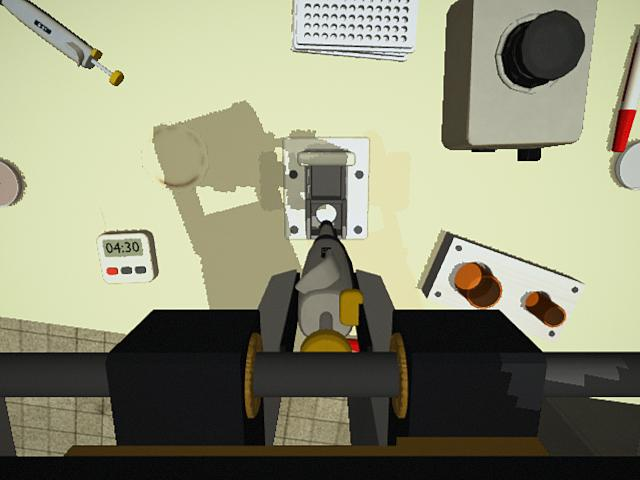

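The pipette hangs vertical in the grip, with its tip at (326,222) just above the socket's rim. The tool can only turn about its own z axis, so I'll lean the pipette by rotating it in the pads: lower the tip 12 mm back into the socket and swing the grip over the socket's edge.

Call:
{"op": "carry_out", "data": {"motion": [[[0, 0, -0.05], 0], [[0, 0, -0.05], 0], [[0, 0, -0.05], 0], [[0, 0, -0.05], 0], [[0, 0, 0.02], 0], [[0, 0, 0.06], 0], [[0, 0, 0.094], 0], [[0, 0, 0.094], 0], [[0, 0, 0.094], 0]]}}

```text
time_s: 24.35
ee_pos: [0.5377, 0.2785, 0.2875]
eef_rot: [-3.142, -0.0, 0.151]
force: [0.5, -0.5, -1.9]
grip_width: 0.0241
grip_force: 25.0
```

Call:
{"op": "carry_out", "data": {"motion": [[[-0.03, 0, 0], 0], [[-0.056, 0, 0], 0], [[-0.11, 0, 0.002], 0], [[-0.16, 0, 0.005], 0], [[-0.21, 0, 0.013], 0], [[-0.264, 0, 0.022], 0], [[-0.264, 0, 0.022], 0]]}}

```text
time_s: 25.05
ee_pos: [0.4846, 0.2705, 0.2835]
eef_rot: [-3.141, -0.001, 0.151]
force: [0.6, 0.6, -0.6]
grip_width: 0.0244
grip_force: 25.0
```

```bash
python3 - <<'E'
from h import *
pip()
E
```

```text
pipette_tip 0.58 [324.5 172.3]
pipette_grip 0.59 [324.5 294.1]
-0.08 40 [-0.0148 -0.0008 -0.0626] -0.0161 0.0009
-0.06 386 [-0.0024  0.0006 -0.0451] -0.0052 0.0103
-0.04 3791 [ 0.0074  0.001  -0.0327] -0.0108 0.0249
-0.02 921 [ 0.0144 -0.0015 -0.0097] 0.0032 0.0246
0.0 923 [0.0198 0.0007 0.0089] 0.0113 0.0249
0.02 585 [0.024  0.0014 0.0296] 0.016 0.0271
0.04 326 [0.0273 0.0015 0.0482] 0.0196 0.0295
0.06 245 [0.0295 0.0015 0.0663] 0.0237 0.0324
0.08 183 [0.0323 0.0016 0.089 ] 0.0271 0.0355
0.1 142 [0.0359 0.0018 0.1091] 0.0309 0.0392
0.12 145 [0.0408 0.0004 0.126 ] 0.0348 0.0443
0.14 22 [ 0.0448 -0.      0.1501] 0.0355 0.0456
```

View pics/pp.png

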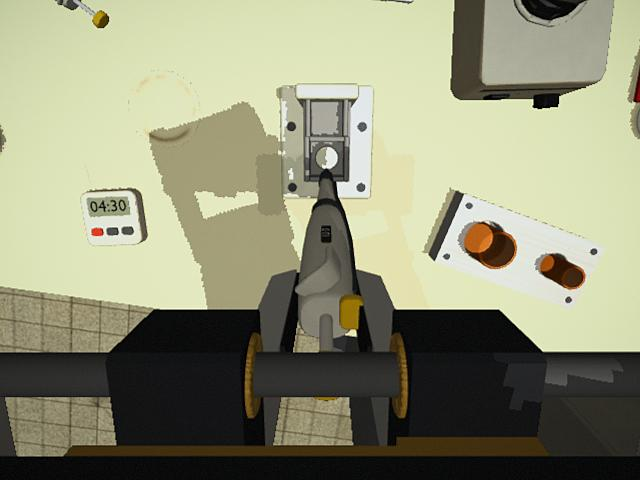

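The tip is held at the socket's edge at (326,172), and the pipette has turned about 14° in the pads as planned. I'll continue the arc.

Call:
{"op": "carry_out", "data": {"motion": [[[-0.05, 0, 0.015], 0], [[-0.099, 0, 0.031], 0], [[-0.15, 0, 0.051], 0], [[-0.195, 0, 0.072], 0], [[-0.24, 0, 0.098], 0], [[-0.285, 0, 0.126], 0], [[-0.327, 0, 0.157], 0], [[-0.368, 0, 0.189], 0], [[-0.368, 0, 0.189], 0], [[-0.368, 0, 0.189], 0]]}}

```text
time_s: 26.25
ee_pos: [0.4127, 0.2595, 0.2451]
eef_rot: [3.142, 0.0, 0.151]
force: [-0.7, -0.2, -0.6]
grip_width: 0.0242
grip_force: 25.0
```

```bash
python3 - <<'E'
from h import *
pip()
E
```

```text
pipette_tip 0.88 [326.4  59.2]
pipette_grip 0.77 [328.1 290.6]
-0.08 178 [-0.0179  0.0002 -0.0606] -0.0206 -0.0158
-0.06 1160 [-0.0091  0.0005 -0.0425] -0.0286 0.019
-0.04 3990 [ 0.0095  0.0006 -0.033 ] -0.0106 0.0263
-0.02 2696 [ 0.0279  0.0007 -0.0106] 0.013 0.0406
0.0 1870 [0.0437 0.0012 0.0093] 0.0292 0.0544
0.02 1148 [0.0579 0.0013 0.0284] 0.0442 0.0682
0.04 791 [0.0708 0.0019 0.0465] 0.0595 0.0811
0.06 529 [0.086  0.0015 0.0691] 0.0751 0.0969
0.08 471 [0.102  0.001  0.0897] 0.09 0.1133
0.1 111 [0.1157 0.0004 0.1042] 0.1097 0.123
```

Call:
{"op": "carry_out", "data": {"motion": [[[0, 0, -0.05], 0], [[0, 0, -0.15], 0], [[0, 0, -0.25], 0], [[0, 0, -0.25], 0], [[0, 0, -0.25], 0]], "force": 40}}

```text
time_s: 26.95
ee_pos: [0.4127, 0.2594, 0.2949]
eef_rot: [-3.142, -0.0, 0.151]
force: [-1.1, 1.1, -1.4]
grip_width: 0.024
grip_force: 40.0
```

```bash
python3 - <<'E'
from h import *
pip()
go((.3553,.0769,.26),.15)
E
```

```text
pipette_tip 0.57 [326.5  58.8]
pipette_grip 0.58 [325.1 288.7]
pipette_grip 0.26 [325.5  84.4]
-0.08 167 [-0.0179 -0.0002 -0.0605] -0.0198 -0.0161
-0.06 1226 [-0.0095  0.0002 -0.0428] -0.0301 0.0195
-0.04 4041 [ 0.0093  0.0006 -0.0329] -0.0107 0.0261
-0.02 2753 [ 0.0279  0.0007 -0.0105] -0.003 0.0415
0.0 1869 [0.0437 0.0012 0.0093] 0.0296 0.0544
0.02 1156 [0.0579 0.0013 0.0286] 0.0447 0.0692
0.04 793 [0.0709 0.0014 0.0466] 0.06 0.0811
0.06 546 [0.0855 0.0015 0.0687] 0.0751 0.0963
0.08 486 [0.1019 0.001  0.0896] 0.0906 0.1132
0.1 126 [ 0.1154 -0.0002  0.104 ] 0.1074 0.1233
0.16 6 [ 0.1088 -0.0074  0.1621] 0.1083 0.112
at [0.4124 0.2593 0.2942] [3.1411e+00 1.4000e-03 1.5090e-01] shift [-0.4193  0.8587  0.1719] turn 0.0001 rows 3.9
```

View pics/pp.png

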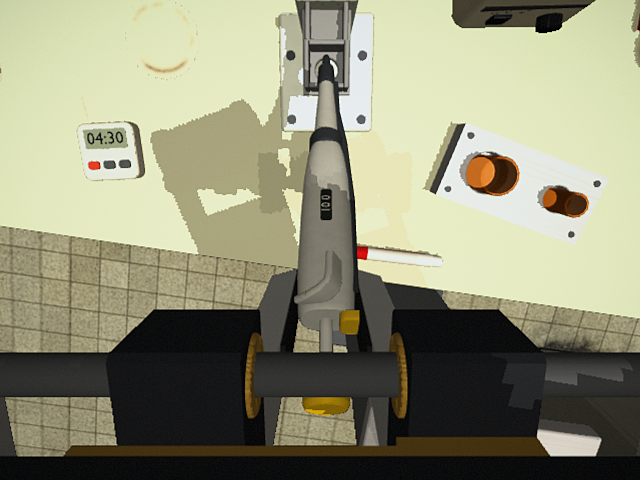

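The pipette is free and leans about 42°, with its tip at (326,57). The vials are still seated at (490,173) and (562,201). Next I'll carry it over the large vial.

Call:
{"op": "carry_out", "data": {"motion": [[[-0.07, 0.14, 0], 0], [[-0.15, 0.3, 0], 0], [[-0.23, 0.46, 0.05], 0], [[-0.31, 0.62, 0.1], 0], [[-0.38, 0.76, 0.15], 0], [[-0.445, 0.855, 0.17], 0], [[-0.445, 0.855, 0.17], 0], [[-0.445, 0.855, 0.17], 0], [[-0.445, 0.855, 0.17], 0]]}}

```text
time_s: 28.05
ee_pos: [0.3507, 0.0776, 0.2611]
eef_rot: [-3.141, -0.0, 0.151]
force: [0.4, 0.2, -0.7]
grip_width: 0.0242
grip_force: 40.0
```

```bash
cat >> h.py <<'E'
def tipchk():
    n='wrist'; o=ctrl.get_obs(); c=pose(n); R=Ro.from_euler('xyz',o['eef_rot']).as_matrix(); im,d=camera(n); cv2.imwrite('pics/tc.png',im)
    P=cloud(n,d,np.ones_like(d,bool),c)
    t=P[(abs(P[:,0]-.4716)<.025)&(abs(P[:,1]-.0944)<.025)&(P[:,2]>.063)&(P[:,2]<.072)]
    if len(t)>9: print('rim',len(t),cv2.minEnclosingCircle(np.float32(t[:,:2])))
    g=o['ee_pos']+R@[0,0,-.019]
    for r in finder.pinpoint(n,'pipette_tip')[:1]:
        v=c[1]@np.array([*r['location'],1.]); T=np.linspace(.2,.4,2001); X=c[0]+T[:,None]*v
        k=np.argmax(np.linalg.norm(X-g,axis=1)*(T>.22)>.183); tip=X[k]; print('tip',r['conf'],r['location'],tip.round(4),'lean',np.degrees(np.arccos((g-tip)[2]/.183)))
E
python3 - <<'E'
from h import *
tipchk(); go((.350,.077,.206),.15)
E
```

```text
rim 401 ((0.47199684381484985, 0.09442401677370071), 0.01998184621334076)
tip 0.55 [325.7, 59.3] [0.4701 0.0956 0.1426] lean 41.28808733425872
at [0.3506 0.0776 0.261 ] [-3.1415e+00  2.0000e-04  1.5190e-01] shift [-0.0034  0.0025  0.2751] turn 0.0003 rows 1.1
```

Call:
{"op": "carry_out", "data": {"motion": [[[0.008, 0.006, 0.06], 0], [[0.008, 0.006, 0.12], 0], [[0.008, 0.006, 0.18], 0], [[0.008, 0.006, 0.23], 0], [[0.008, 0.006, 0.262], 0], [[0.008, 0.006, 0.262], 0], [[0.008, 0.006, 0.262], 0], [[0.008, 0.006, 0.262], 0], [[0.008, 0.006, 0.262], 0], [[0.008, 0.006, 0.262], 0]]}}

```text
time_s: 29.15
ee_pos: [0.3522, 0.0761, 0.2089]
eef_rot: [3.142, -0.001, 0.151]
force: [-0.6, -0.5, -0.1]
grip_width: 0.0243
grip_force: 40.0
```

```bash
python3 - <<'E'
from h import *
tipchk(); im,_=camera('scene'); w=cv2.imread('pics/tc.png')
cv2.imwrite('pics/fin.png',np.hstack([cv2.resize(im[180:380,220:460],(400,333)),cv2.resize(w,(400,333))]))
E
```

```text
rim 587 ((0.47195786237716675, 0.09431828558444977), 0.02003420889377594)
tip 0.75 [324.6, 58.1] [0.4722 0.0948 0.091 ] lean 41.573790946342754
```

View pics/fin.png

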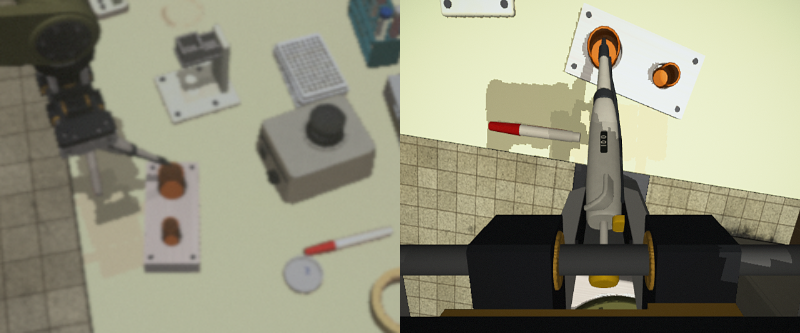

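The tip at (604,45) is over the large vial's mouth. It measures 23 mm above the rim, under 1 mm off centre, leaning 41.6°. Both vials are seated and the bystanders are where they were.

```bash
python3 - <<'E'
from h import *
print(ctrl.hand_in())
E
```

```text
the job is handed in; nothing more can be done
None
```

The job is handed in, but no verdict came back: both vials stand released and fully home in their pockets, and the pipette is held at about 41.6° with its tip about 23 mm above the centre of the large vial's mouth.

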